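# Build up the copper tower box

## Task

Build the copper tower box on the black block, from the bottom up: first the large tier in the block's socket, then the medium tier on it, then the small tier, and last the copper lid, picked out of the packed lid tray. Set each part gently down, not dropped, so that its foot drops fully home in the mouth below and it stands upright, and leave the other lids standing in the tray.

Things in the scene. Friction and masses are not known exactly. Their poses are not given: they have to be found in the camera images.
- tier_large: Copper large tier: open pot, 64 mm across, 58 mm high; black beads below the rim, black floor inside. Origin: centre of its underside, z up, stands upright. Tapered foot 8 mm high (44 mm across at bottom, 51 at top), then a flange 64 mm across from 8 to 12 mm, then a straight wall 4.5 mm thick, mouth 55 mm. Foot fits the block's socket; fully home its origin is 16 mm above the origin of the block. About 280 g.
- tier_medium: Copper medium tier: open pot, 56 mm across, 52 mm high; white beads below the rim, white floor inside. Origin: centre of its underside, z up, stands upright. Tapered foot 8 mm high (44 mm across at bottom, 51 at top), then a flange 64 mm across from 8 to 12 mm, then a straight wall 4.5 mm thick, mouth 47 mm. Foot fits the large tier's mouth; fully home its origin is 50 mm above the origin of the large tier. About 220 g.
- tier_small: Copper small tier: open pot, 48 mm across, 46 mm high; blue beads below the rim, blue floor inside. Origin: centre of its underside, z up, stands upright. Tapered foot 8 mm high (36 mm across at bottom, 43 at top), then a flange 56 mm across from 8 to 12 mm, then a straight wall 4.5 mm thick, mouth 39 mm. Foot fits the medium tier's mouth; fully home its origin is 44 mm above the origin of the medium tier. About 160 g.
- block: Black round bench block, fixed to the bench, 140 mm across and 24 mm high, with a round socket in the middle of its top, 55 mm across and 10 mm deep, with a copper-coloured floor. Origin at the centre of its underside, z up.
- lid_copper: All-copper lid, about 80 g, upright in the lid tray. Origin: centre of its underside, z up. Tapered plug 8 mm high (28 mm across at bottom, 35 at top), flange 48 mm across from 8 to 13 mm, upright round knob 16 mm across from 13 to 48 mm. Plug fits the small tier's mouth; fully home its origin is 38 mm above the small tier's origin. Grip the knob, fingers on the diagonal between neighbouring knobs.
- lid_steel: Steel lid, bare metal, same shape, size and origin as the copper lid; stays in the tray. The fixed pale wooden tray holds six lids upright in 2 rows of 3 at 48.5 mm spacing, any lid in any place, flanges touching one another and the walls. Tray floor 5 mm above the bench, walls 20 mm high, 5 mm thick.
- lid_white: White lid, enamelled, same shape, size and origin as the copper lid; stays in the tray. The fixed pale wooden tray holds six lids upright in 2 rows of 3 at 48.5 mm spacing, any lid in any place, flanges touching one another and the walls. Tray floor 5 mm above the bench, walls 20 mm high, 5 mm thick.
- lid_blue: Blue lid, enamelled, same shape, size and origin as the copper lid; stays in the tray. The fixed pale wooden tray holds six lids upright in 2 rows of 3 at 48.5 mm spacing, any lid in any place, flanges touching one another and the walls. Tray floor 5 mm above the bench, walls 20 mm high, 5 mm thick.
- lid_green: Green lid, enamelled, same shape, size and origin as the copper lid; stays in the tray. The fixed pale wooden tray holds six lids upright in 2 rows of 3 at 48.5 mm spacing, any lid in any place, flanges touching one another and the walls. Tray floor 5 mm above the bench, walls 20 mm high, 5 mm thick.
- lid_yellow: Yellow lid, enamelled, same shape, size and origin as the copper lid; stays in the tray. The fixed pale wooden tray holds six lids upright in 2 rows of 3 at 48.5 mm spacing, any lid in any place, flanges touching one another and the walls. Tray floor 5 mm above the bench, walls 20 mm high, 5 mm thick.

How it is judged:
On the way, in this order (a step that is already met when the one before it is completed fails the run):
1. the large tier sits in the socket of the black block, upright and let go (horizontal distance between tier_large and block below 0.006 m and z of tier_large in the frame of block between 0.012 and 0.0195 m and angle between tier_large's own z axis and vertical below 0.06 rad and contact force between tier_large and the fingers below 0.1 N), for 0.2 s.
2. the medium tier sits in the mouth of the large tier, upright and let go (horizontal distance between tier_medium and tier_large below 0.006 m and z of tier_medium in the frame of tier_large between 0.046 and 0.0535 m and angle between tier_medium's own z axis and vertical below 0.06 rad and contact force between tier_medium and the fingers below 0.1 N), for 0.2 s.
3. the small tier sits in the mouth of the medium tier, upright and let go (horizontal distance between tier_small and tier_medium below 0.006 m and z of tier_small in the frame of tier_medium between 0.04 and 0.0475 m and angle between tier_small's own z axis and vertical below 0.06 rad and contact force between tier_small and the fingers below 0.1 N), for 0.2 s.
4. the copper lid sits in the mouth of the small tier, upright and let go (horizontal distance between lid_copper and tier_small below 0.006 m and z of lid_copper in the frame of tier_small between 0.034 and 0.0415 m and angle between lid_copper's own z axis and vertical below 0.06 rad and contact force between lid_copper and the fingers below 0.1 N), for 0.2 s.
At the end, for the whole second after the job is handed in: From the bottom up, block, large tier, medium tier, small tier and copper lid stand on one another, each centred on the one below within 6 mm, seated to full depth (not more than 3.5 mm high), within 0.06 rad of upright, at rest and let go (all of step 1 and all of step 2 and all of step 3 and all of step 4 and linear speed of each of tier_large, tier_medium, tier_small, lid_copper below 0.02 m/s); the robot touches nothing.
It fails at once if another lid is tipped over or taken from its place in the tray (moved more than 60 mm or tilted more than 0.5 rad) (distance of any of lid_steel, lid_white, lid_blue, lid_green, lid_yellow from where it was at the start of the episode above 0.06 m or angle between any of lid_steel, lid_white, lid_blue, lid_green, lid_yellow's own z axis and vertical above 0.5 rad).
It fails at once if a part is dropped: over its seat (within 30 mm) but more than 20 mm above it and not held by the fingers ((horizontal distance between tier_large and block below 0.03 m and z of tier_large in the frame of block above 0.036 m and contact force between tier_large and the fingers below 0.05 N) or (horizontal distance between tier_medium and tier_large below 0.03 m and z of tier_medium in the frame of tier_large above 0.07 m and contact force between tier_medium and the fingers below 0.05 N) or (horizontal distance between tier_small and tier_medium below 0.03 m and z of tier_small in the frame of tier_medium above 0.064 m and contact force between tier_small and the fingers below 0.05 N) or (horizontal distance between lid_copper and tier_small below 0.03 m and z of lid_copper in the frame of tier_small above 0.058 m and contact force between lid_copper and the fingers below 0.05 N)).
It also fails if it takes over 122 s, if anything falls off the work surface, if the arm or the gripper's body presses on something with over 40 N, if the wrist force passes 120 N, or if a joint passes its speed limit or range.

## Robot

A 6-joint arm with a two-finger parallel gripper is mounted at the origin on the work surface. World frame = base frame: x ahead of the robot, y to its left, z up, the work surface at z = 0. Lengths are in m, angles in rad, forces in N, time in s.
With the tool pointing down it reaches from about 0.425 to 0.95 m from the base axis. Payload 14.7 kg.
Tool frame: the origin (TCP) lies at the very end of the fingers, on their centre line; the grasp point (between the pads) lies 19 mm behind it; z points along the fingers, y is the direction in which the jaws open and shut (so a half turn about z gives the same grasp; the last joint's range is limited). The gripper opens to 85 mm and grips with 20 to 120 N. Pads are 22 mm wide; open, the fingers measure 114 mm over their backs; the gripper's body (76 mm by 85 mm) begins 54 mm behind the grasp point. The pads swing forward as they close: fully open they stand 13 mm farther back than shut.
Start: joints at [-1.311, 0.48, 1.596, -0, 1.065, -0.047], TCP at [0.196, -0.62, 0.231] pointing down, gripper open.
Joint ranges: [-2.75, 2.75], [-0.82, 2.05], [0.23, 2.67], [-1.56, 4.7], [0.09, 2.69], [-2.92, 2.92]. Speed limits (rad/s): [1.89, 1.89, 2.39, 3.01, 3.01, 3.01].

## Interface

Orientations are given as a 3x3 rotation matrix whose columns are the frame's x, y, z axes.
In Python, from rig import get_obs, get_image, finish_job gives the robot as it stands.
- The arm moves only by the tool apply_moves, never from a script. Its argument "plan" is a list of rows, each a list of 3 entries, a list of its own where there are three numbers: the shift along the world's x, y, z in units of 40 mm (1.0 is 40 mm), then the turn about the world's z in units of 5 degrees (1.0 is 5 degrees), then the closure, from 0 (fully open) to 1 (shut). A call has 1 to 20 rows; each row is the pose to reach, as a shift and turn from the pose measured when the call began; what a row does not reach only later rows make up. A row lasts 1/10 s, in which the tool goes at most 50 mm and 8.59 degrees, less where a joint would pass 70% of its speed; a pose out of reach is approached as far as the arm can. A call with a gripper value outside its range is refused whole. The fingers move at their own pace and stop on an object; "force" is the grip in N (left out, the last holds). Time passes only in rows, so rows that repeat a pose let the fingers close. It gives the time, the measured TCP pose, the force and the opening at its end, in the units of the state.
- get_obs(): the state, without advancing time (a new reading comes with each control period).
- get_image(name): name is "scene" or "top" or "wrist"; returns a dict with "image" (400x640x3 uint8, red, green, blue), "range_z" (400x640 float32, m along the optical axis (not along the pixel's ray), 0 where there is no reading), "fx", "fy", "cx", "cy" (pixels), "R" (3x3) and "t" (3): a world point X has camera coordinates R X + t. Camera axes: x right, y down, z forward; pixel columns grow to the right and rows downward; lengths in m; the calibration is good to about 2 mm. A picture is of the moment at which its call begins.
- finish_job(): hands the job in, once; it reports no verdict.
The state is a dict: "time_s": time; "joint_pos": joint angles; "joint_vel": joint speeds; "joint_torque": joint torques, N m; "tcp_pos": TCP position; "ee_rot": TCP orientation; "ft_force": force on the tool from outside, world axes, zero at the start; "ft_torque": the same for the moment, N m; "width": opening from 0.0 (shut) to 1.0 (fully open).
Only numpy, scipy, OpenCV 4.12 (cv2) and the standard library are available. Lean on these libraries where they do the work, as an engineer would, in place of code of your own. Each camera call takes 0.05 s, during which the arm holds its last target.

## Working session

There is one attempt and no reset: what is moved stays moved. The work goes in short steps, Python scripts to look and compute and a tool call to move; the robot and the scene stay as the last step left them, time stands still between calls to the robot, and variables do not carry over. Pictures are saved under pics/ and viewed, and the job is handed in when it is done.

Besides the shell and the picture viewer there is one more tool, called after "Call:" as a command line: name --argument value ..., lists and objects as JSON in quotes. apply_moves: Moves the arm, as the interface text tells. Its arguments: {"type":"object","properties":{"plan":{"type":"array","items":{"type":"array"}},"force":{"type":"number"}},"required":["plan"]}

```bash
mkdir -p pics; ls; cat > h.py <<'E'
import numpy as np, cv2
from rig import get_obs, get_image, finish_job
def save(d,n,s=1):
    cv2.imwrite('pics/'+n+'.png', cv2.cvtColor(d['image'],cv2.COLOR_RGB2BGR))
def ray(d,u,v,z):
    # intersect with plane z
    R=np.array(d['R']);t=np.array(d['t'])
    C=-R.T@t
    r=R.T@np.array([(u-d['cx'])/d['fx'],(v-d['cy'])/d['fy'],1.])
    return C+r*(z-C[2])/r[2]
def cloud(d):
    z=d['range_z'];v,u=np.indices(z.shape)
    P=np.stack([(u-d['cx'])/d['fx']*z,(v-d['cy'])/d['fy']*z,z],-1)
    return (P-np.array(d['t']))@np.array(d['R'])
def proj(d,X):
    c=np.array(d['R'])@X+np.array(d['t']);return c[0]/c[2]*d['fx']+d['cx'],c[1]/c[2]*d['fy']+d['cy']
E
python3 - <<'E'
from h import *
o=get_obs();print(o)
for n in ('scene','top','wrist'):
    d=get_image(n);save(d,n+'0');np.savez('pics/'+n+'0.npz',**d)
    print(n,d['fx'],d['fy'],d['cx'],d['cy'],-np.array(d['R']).T@d['t'],np.array(d['R'])[2])
E
```

```text
pics
{'time_s': 0.0, 'joint_pos': array([-1.31063696e+00,  4.80845294e-01,  1.59687804e+00,  2.59285169e-05,
        1.06512705e+00, -4.66057828e-02]), 'joint_vel': array([0.00125583, 0.00072187, 0.00128002, 0.00087492, 0.00109153,
       0.00030009]), 'joint_torque': array([-2.62332615e-03, -9.50644040e+01, -4.30187738e+01, -3.65624210e-04,
        1.22554330e-02,  3.01540331e-05]), 'tcp_pos': array([ 0.19619909, -0.61923392,  0.23066212]), 'ee_rot': array([[ 9.53319215e-01,  3.01964210e-01, -3.01613457e-04],
       [ 3.01964349e-01, -9.53318436e-01,  1.22124897e-03],
       [ 8.12398117e-05, -1.25531662e-03, -9.99999209e-01]]), 'ft_force': array([-0.18371122, -0.45016074,  0.13180555]), 'ft_torque': array([-0.00903481, -0.06023231, -0.01312542]), 'width': 0.9985487476310447}
scene 507.5754523480137 507.5754523480137 323.4528277881363 203.16635622920583 [ 1.2896376  -0.01129279  0.89952789] [-0.65056333  0.02260246 -0.75911559]
top 486.02929332272964 486.02929332272964 322.5861632663335 203.07846298950622 [ 0.46918972 -0.00174645  1.02876949] [ 0.10968084  0.0086978  -0.9939288 ]
wrist 347.5516413467565 347.5516413467565 313.748005618736 198.40347906409878 [ 0.27072111 -0.59635515  0.37385875] [-0.28929138 -0.09140943 -0.95286663]
```

View pics/scene0.png

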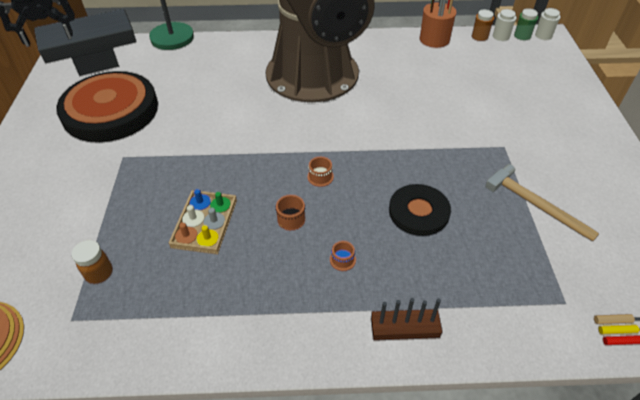

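View pics/top0.png

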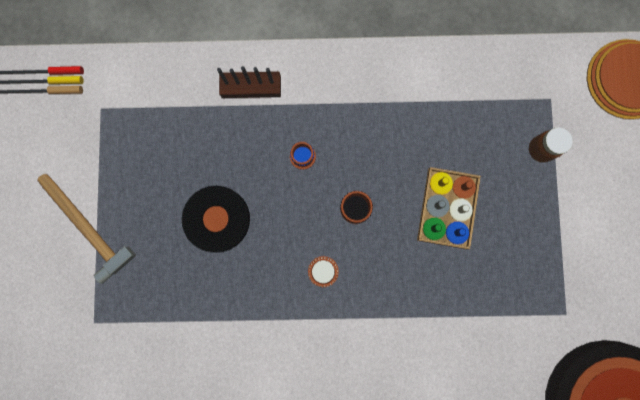

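View pics/wrist0.png

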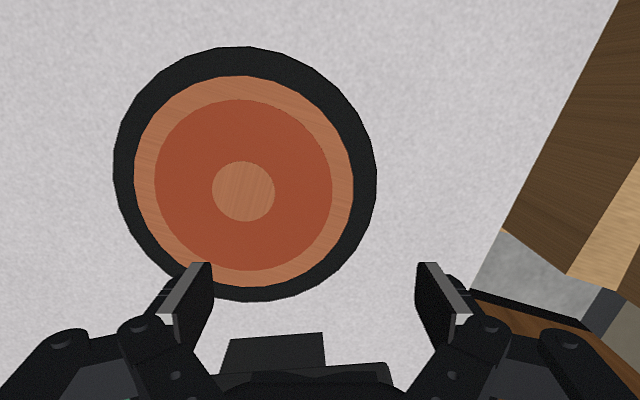

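The scene view shows the block at (420,209), the large tier at (290,212), the medium at (320,170) and the small at (343,255). The copper lid is at (184,231) in the tray. In the top view these are at (216,219), (356,207), (322,271), (302,155) and (464,187). Next I'll measure them.

```bash
cat >> h.py <<'E'
from scipy.optimize import least_squares
def fitc(x,y,r=None):
    x=np.asarray(x);y=np.asarray(y)
    if r is None:
        f=lambda p:np.hypot(x-p[0],y-p[1])-p[2]; p0=[x.mean(),y.mean(),np.hypot(x-x.mean(),y-y.mean()).mean()]
    else:
        f=lambda p:np.hypot(x-p[0],y-p[1])-r; p0=[x.mean(),y.mean()]
    s=least_squares(f,p0,loss='soft_l1',f_scale=.001);return s.x,np.sqrt(np.mean(s.fun**2))
E
python3 - <<'E'
from h import *
class L(dict):pass
for n in ('top','scene'):
    d=dict(np.load(f'pics/{n}0.npz'));P=cloud(d)
    im=d['image'];hsv=cv2.cvtColor(im,cv2.COLOR_RGB2HSV)
    S={'top':dict(block=(216,219),L=(356,207),M=(322,271),S=(302,155),lid=(464,187)),'scene':dict(block=(420,209),L=(290,212),M=(320,170),S=(343,255),lid=(184,231))}[n]
    for k,(u,v) in S.items():
        w=40 if k=='block' else 22
        Q=P[v-w:v+w,u-w:u+w].reshape(-1,3)
        h=dict(block=.024,L=.058,M=.052,S=.046,lid=.053)[k]
        m=abs(Q[:,2]-h)<.005
        q=Q[m]
        print(n,k,'n',m.sum(),'zpct',np.percentile(Q[:,2],[1,50,90,99]).round(4))
        if m.sum()>5:
            print('   bbox c',((q.min(0)+q.max(0))/2).round(4),'size',np.ptp(q,axis=0).round(4),'fit',fitc(q[:,0],q[:,1]))
    # bench check
    print('bench',P[300,400])
E
python3 - <<'E'
import cv2
a=cv2.imread('pics/top0.png')[130:300,270:490];b=cv2.imread('pics/scene0.png')[140:280,150:370]
cv2.imwrite('pics/tz.png',cv2.resize(a,None,fx=3.5,fy=3.5,interpolation=2))
cv2.imwrite('pics/sz.png',cv2.resize(b,None,fx=3.5,fy=3.5,interpolation=2))
E
```

```text
top block n 2966 zpct [-0.0024  0.0161  0.0262  0.0288]
   bbox c [0.5518 0.2315 0.024 ] size [0.138  0.1387 0.01  ] fit (array([0.55152091, 0.23135611, 0.05276025]), np.float64(0.012181533105251297))
top L n 226 zpct [-0.0024  0.0037  0.0564  0.0614]
   bbox c [ 0.5685 -0.0604  0.0579] size [0.0634 0.0644 0.0096] fit (array([ 0.56756965, -0.06034549,  0.02960514]), np.float64(0.0014682090355991409))
top M n 196 zpct [-0.0029  0.0031  0.0483  0.0551]
   bbox c [0.4389 0.0096 0.0521] size [0.0556 0.0543 0.0097] fit (array([0.43862219, 0.00935304, 0.02570651]), np.float64(0.0014486931408439852))
top S n 162 zpct [-0.0027  0.0025  0.0398  0.0489]
   bbox c [0.6817 0.0485 0.0454] size [0.0479 0.0476 0.0087] fit (array([0.68178368, 0.04845385, 0.0218043 ]), np.float64(0.001478208012639027))
top lid n 142 zpct [-0.0023  0.0159  0.0253  0.056 ]
   bbox c [ 0.5933 -0.2646  0.0531] size [0.0643 0.0637 0.0095] fit (array([ 0.59119674, -0.26086684,  0.03300128]), np.float64(0.003684853129119834))
bench [ 0.37684751 -0.14991142  0.0009733 ]
scene block n 1745 zpct [-0.0059 -0.0004  0.022   0.024
[... 298 characters left out ...]
807,  0.02963883]), np.float64(0.001707493710567128))
scene M n 103 zpct [-0.0061 -0.001   0.0418  0.0507]
   bbox c [0.4415 0.0106 0.0497] size [0.0564 0.0525 0.0053] fit (array([0.44111996, 0.01063032, 0.02557012]), np.float64(0.0016271224881869329))
scene S n 129 zpct [-0.0054 -0.0007  0.037   0.0454]
   bbox c [0.684  0.0495 0.0441] size [0.0481 0.0458 0.0061] fit (array([0.68465257, 0.04900777, 0.02177297]), np.float64(0.0015216921156437511))
scene lid n 63 zpct [-0.0051  0.0128  0.0278  0.0524]
   bbox c [ 0.598  -0.2667  0.0513] size [0.063  0.0575 0.0065] fit (array([ 0.5948513 , -0.2607245 ,  0.03270512]), np.float64(0.004092552166888149))
bench [ 0.77865806  0.15986754 -0.00323351]
```

View pics/tz.png

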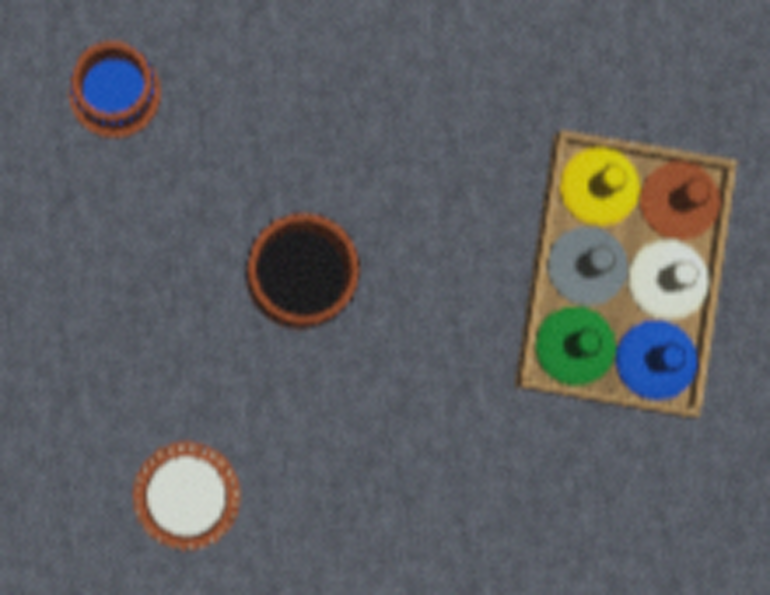

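View pics/sz.png

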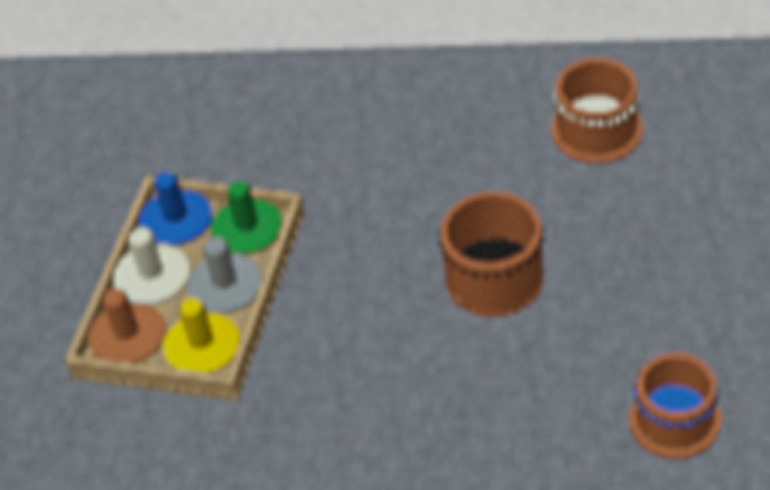

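Each camera measures every part at its expected height and size, and the two differ by about 3 mm in x, which is calibration bias. I'll use the mean of the two and keep the jaws along world y, so that the x bias cancels between pick and place. First I move above the large tier.

Call:
apply_moves --plan '[[[9.32,13.98,-0.5],-3.5,0],[[9.32,13.98,-0.5],-3.5,0],[[9.32,13.98,-0.5],-3.5,0],[[9.32,13.98,-0.5],-3.5,0],[[9.32,13.98,-0.5],-3.5,0],[[9.32,13.98,-0.5],-3.5,0],[[9.32,13.98,-0.5],-3.5,0],[[9.32,13.98,-0.5],-3.5,0],[[9.32,13.98,-0.5],-3.5,0],[[9.32,13.98,-0.5],-3.5,0],[[9.32,13.98,-0.5],-3.5,0],[[9.32,13.98,-0.5],-3.5,0],[[9.32,13.98,-0.5],-3.5,0],[[9.32,13.98,-0.5],-3.5,0],[[9.32,13.98,-0.5],-3.5,0],[[9.32,13.98,-0.5],-3.5,0],[[9.32,13.98,-0.5],-3.5,0],[[9.32,13.98,-0.5],-3.5,0]]' --force 40

```text
time_s: 1.95
tcp_pos: [0.5685, -0.0611, 0.2109]
ee_rot: [[1.0, 0.0, -0.0], [0.0, -1.0, 0.001], [-0.0, -0.001, -1.0]]
ft_force: [0.1, 0.8, 0.5]
width: 0.997
```

```bash
cat > look.py <<'E'
from h import *
import sys
n,nm=sys.argv[1:3]
o=get_obs();print(o['time_s'],o['tcp_pos'].round(4),o['ee_rot'][:,1].round(3),o['joint_pos'].round(2),o['width'],o['ft_force'].round(1))
d=get_image(n);save(d,nm);np.savez('pics/'+nm+'.npz',**d)
E
python3 look.py wrist w1
```

```text
1.95 [ 0.5685 -0.0611  0.2109] [ 0.    -1.    -0.001] [-0.16  0.39  1.8   0.    0.95  1.41] 0.9968109337798443 [0.1 0.8 0.5]
```

View pics/w1.png

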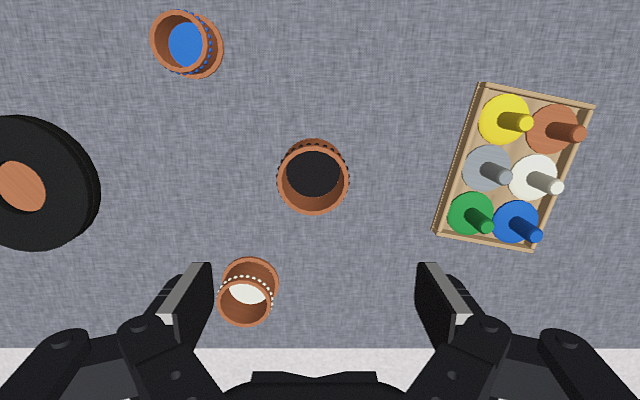

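The wrist view shows the large tier at (313,180), the small at (187,43), the medium at (248,293), and the tray at right with the copper lid knob at (580,133). I'll use it as a third measurement.

```bash
python3 - <<'E'
from h import *
d=dict(np.load('pics/w1.npz'));P=cloud(d)
for k,(u,v,w,h,D) in dict(L=(313,180,45,.058,.064),M=(248,293,45,.052,.056),S=(187,43,43,.046,.048)).items():
    Q=P[max(0,v-w):v+w,u-w:u+w].reshape(-1,3)
    m=abs(Q[:,2]-h)<.004;q=Q[m]
    for it in range(3):
        c,r=fitc(q[:,0],q[:,1]); g=abs(np.hypot(q[:,0]-c[0],q[:,1]-c[1])-c[2])<.004; q=q[g]
    print(k,len(q),np.percentile(Q[:,2],[50,95,99]).round(4),'bbox',((q.min(0)+q.max(0))/2).round(4),np.ptp(q,axis=0).round(4),c.round(4),r)
    # colour: rays of outer contour of copper region onto rim plane (front edge)
b=P[150:230,5:45].reshape(-1,3);print(np.percentile(b[:,2],[5,50,95]))
im=d['image'];hsv=cv2.cvtColor(im,cv2.COLOR_RGB2HSV)
# large tier: inner floor/mouth contour
m=cv2.inRange(hsv,(3,90,60),(16,255,255));m[:,450:]=0
n,l,s,c=cv2.connectedComponentsWithStats(m)
for i in range(1,n):
    if s[i,4]>300:print(s[i],c[i])
E
```

```text
L 1129 [0.0174 0.0586 0.0595] bbox [ 0.5683 -0.0605  0.0571] [0.063  0.0629 0.006 ] [ 0.5687 -0.0602  0.0293] 0.0013311106249585076
M 809 [0.0029 0.2302 0.2383] bbox [0.4393 0.0097 0.0513] [0.055  0.0544 0.0066] [0.44   0.0094 0.0255] 0.001350585367657344
S 1151 [0.0127 0.0466 0.0476] bbox [0.6823 0.049  0.0456] [0.0465 0.0479 0.0073] [0.6822 0.0482 0.0215] 0.0013671387796196078
[0.01396367 0.01632831 0.02521023]
[ 149   10   75   69 2519] [185.72409686  42.95633188]
[ 277  138   72   77 2317] [312.38152784 180.64868364]
[   0  160   46   51 1827] [ 21.35741653 186.13519431]
[ 216  256   63   71 2691] [247.00445931 291.172055  ]
```

The wrist measurement agrees with the other cameras to within about 1 mm. Now I grasp the large tier.

Call:
apply_moves --plan '[[[0.02,0.02,-0.8],0,0],[[0.02,0.02,-1.6],0,0],[[0.02,0.02,-2.4],0,0],[[0.02,0.02,-3.2],0,0],[[0.02,0.02,-3.9],0,0],[[0.02,0.02,-4.4],0,0],[[0.02,0.02,-4.7],0,0],[[0.02,0.02,-4.87],0,0],[[0.02,0.02,-4.87],0,0],[[0.02,0.02,-4.87],0,0.15],[[0.02,0.02,-4.87],0,0.3],[[0.02,0.02,-4.87],0,0.6],[[0.02,0.02,-4.87],0,1],[[0.02,0.02,-4.87],0,1],[[0.02,0.02,-4.87],0,1],[[0.02,0.02,-4.87],0,1]]' --force 40

```text
time_s: 3.6
tcp_pos: [0.5701, -0.0605, 0.0174]
ee_rot: [[1.0, 0.0, 0.002], [0.0, -1.0, 0.0], [0.002, -0.0, -1.0]]
ft_force: [-1.5, -1.0, 6.4]
width: 0.738
```

```bash
python3 look.py wrist w2
```

```text
3.6 [ 0.5701 -0.0605  0.0174] [ 0. -1. -0.] [-0.16  0.67  1.93  0.    0.54  1.41] 0.7382936861200141 [-1.5 -1.   6.4]
```

View pics/w2.png

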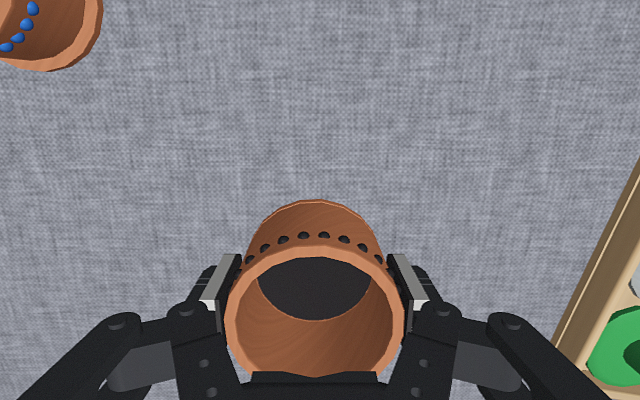

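The grip is good: opening about 63 mm, beads visible, tier centred between the pads at (315,300). I'll lift it and carry it over the block.

Call:
apply_moves --plan '[[[0,0,0.2],0,1],[[0,0,0.7],0,1],[[0,0,1.4],0,1],[[0,0.2,2.0],0,1],[[0,0.7,2.4],0,1],[[-0.1,1.4,2.5],0,1],[[-0.14,2.1,2.5],0,1],[[-0.18,2.8,2.5],0,1],[[-0.22,3.5,2.5],0,1],[[-0.26,4.2,2.5],0,1],[[-0.3,4.9,2.5],0,1],[[-0.34,5.6,2.5],0,1],[[-0.37,6.2,2.5],0,1],[[-0.39,6.7,2.5],0,1],[[-0.39,7.1,2.5],0,1],[[-0.39,7.3,2.5],0,1],[[-0.39,7.3,2.5],0,1],[[-0.39,7.3,2.5],0,1],[[-0.39,7.3,2.5],0,1]]'

```text
time_s: 5.55
tcp_pos: [0.5545, 0.2307, 0.1174]
ee_rot: [[1.0, -0.001, 0.002], [-0.001, -1.0, 0.0], [0.002, -0.0, -1.0]]
ft_force: [0.0, -0.5, -2.6]
width: 0.741
```

```bash
python3 look.py wrist w3;python3 look.py scene s3; python3 look.py top t3; python3 - <<'E'
import cv2,numpy as np
a=cv2.imread('pics/w3.png');b=cv2.imread('pics/s3.png')[100:260,330:520]
b=cv2.resize(b,(475,400));cv2.imwrite('pics/c3.png',cv2.resize(np.hstack([a,b]),(800,287)))
E
```

```text
5.55 [0.5545 0.2307 0.1174] [-0.001 -1.    -0.   ] [ 0.34  0.54  1.82 -0.    0.78  1.92] 0.7412594615425917 [ 0.  -0.5 -2.6]
5.6 [0.5546 0.2307 0.1174] [-0.001 -1.    -0.   ] [ 0.34  0.54  1.82 -0.    0.78  1.92] 0.738418699378176 [-0.4 -0.5 -2.7]
5.65 [0.5546 0.2308 0.1174] [-0.001 -1.    -0.   ] [ 0.34  0.54  1.82 -0.    0.78  1.92] 0.737049043624235 [ 0.1 -0.8 -3. ]
```

View pics/c3.png

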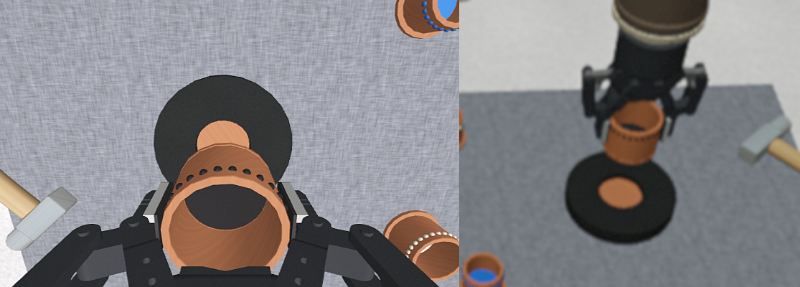

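The tier hangs straight over the block in both views. I'll check the block centre from the wrist view, using the block's visible rim.

```bash
python3 - <<'E'
from h import *
d=dict(np.load('pics/w3.npz'));P=cloud(d)
im=d['image'];hsv=cv2.cvtColor(im,cv2.COLOR_RGB2HSV)
m=((hsv[...,2]<70)&(abs(P[...,2]-.024)<.005)).astype(np.uint8)
m[255:]=0
n,l,s,c=cv2.connectedComponentsWithStats(m);i=1+s[1:,4].argmax();print(s[i])
# upper half boundary: for each column topmost pixel
pts=[]
for u in range(s[i,0],s[i,0]+s[i,2],3):
    v=np.where(l[:,u]==i)[0]
    if len(v): pts.append(ray(d,u,v.min(),.024)[:2])
for v in range(s[i,1],240,3):
    u=np.where(l[v]==i)[0]
    if len(u): pts.append(ray(d,u.min(),v,.024)[:2]); pts.append(ray(d,u.max(),v,.024)[:2])
p=np.array(pts);print(fitc(p[:,0],p[:,1],.07),fitc(p[:,0],p[:,1]))
# held tier rim
o=get_obs()
h=.0+.117-.0174+.058
Q=P[230:400,190:440].reshape(-1,3);q=Q[abs(Q[:,2]-h)<.003]
for it in range(4):
    cc,r=fitc(q[:,0],q[:,1],.0298); q=q[abs(np.hypot(q[:,0]-cc[0],q[:,1]-cc[1])-.0298)<.003]
print('tier',len(q),cc,r,o['tcp_pos'])
# socket floor z .014 copper disc, top view
for nm in('top0','scene0'):
    e=dict(np.load(f'pics/{nm}.npz'));hs=cv2.cvtColor(e['image'],cv2.COLOR_RGB2HSV)
    u0,v0=(216,219) if nm=='top0' else (420,209)
    mk=(hs[...,2]<60).astype(np.uint8);n,l,s,c=cv2.connectedComponentsWithStats(mk)
    k=np.bincount(l[v0-30:v0+30,u0-35:u0+35][mk[v0-30:v0+30,u0-35:u0+35]>0]).argmax();print(nm,s[k],c[k])
E
```

```text
[  215   105   192   150 16269]
(array([0.55133835, 0.23249044]), np.float64(0.0009575116781388376)) (array([0.55322249, 0.23247   , 0.06843914]), np.float64(0.00022978558277821326))
tier 5605 [0.55356147 0.23028958] 0.0014665785430124864 [0.55458439 0.23088577 0.11741967]
top0 [ 182  185   68   67 3043] [215.41045021 218.69142294]
scene0 [ 389  184   62   52 2166] [419.24607572 210.00692521]
```

Call:
apply_moves --plan '[[[-0.015,0.035,-0.4],0,1],[[-0.015,0.035,-0.9],0,1],[[-0.015,0.035,-1.3],0,1],[[-0.015,0.035,-1.55],0,1],[[-0.015,0.035,-1.7],0,1],[[-0.015,0.035,-1.8],0,1],[[-0.015,0.035,-1.88],0,1],[[-0.015,0.035,-1.95],0,1],[[-0.015,0.035,-2.0],0,1],[[-0.015,0.035,-2.04],0,1],[[-0.015,0.035,-2.06],0,1],[[-0.015,0.035,-2.06],0,1],[[-0.015,0.035,-2.06],0,1]]'

```text
time_s: 7.0
tcp_pos: [0.5541, 0.2323, 0.0351]
ee_rot: [[1.0, -0.001, 0.002], [-0.001, -1.0, 0.0], [0.002, -0.0, -1.0]]
ft_force: [0.8, 0.6, -2.6]
width: 0.735
```

```bash
python3 look.py wrist w4
```

```text
7.0 [0.5541 0.2323 0.0351] [-0.001 -1.    -0.   ] [ 0.35  0.66  1.86 -0.    0.62  1.92] 0.7352320675077203 [ 0.8  0.6 -2.6]
```

View pics/w4.png

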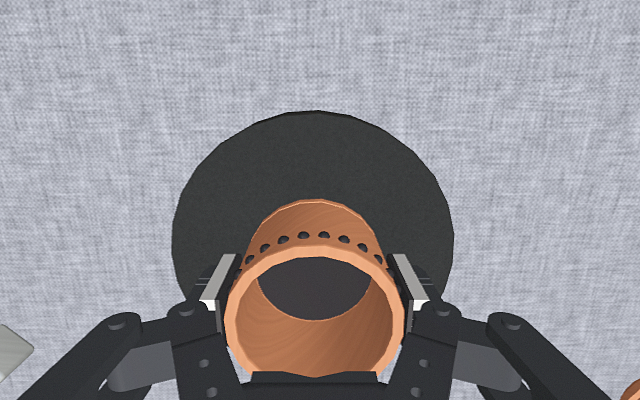

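The foot is in the socket about 1.7 mm short of home, with no contact force. I'll lower the rest and release.

Call:
apply_moves --plan '[[[0,0,-0.02],0,1],[[0,0,-0.04],0,1],[[0,0,-0.045],0,1],[[0,0,-0.045],0,1],[[0,0,-0.045],0,0.2],[[0,0,-0.045],0,0.1],[[0,0,-0.045],0,0],[[0,0,-0.045],0,0],[[0,0,-0.045],0,0],[[0,0,0.3],0,0],[[0,0,1.0],0,0],[[0,0,1.8],0,0],[[0,0,2.6],0,0],[[0,0,3.0],0,0],[[0,0,3.0],0,0],[[0,0,3.0],0,0]]'

```text
time_s: 8.65
tcp_pos: [0.5541, 0.2323, 0.1558]
ee_rot: [[1.0, -0.001, 0.003], [-0.001, -1.0, 0.001], [0.003, -0.001, -1.0]]
ft_force: [-0.5, 0.2, -0.2]
width: 0.999
```

```bash
python3 look.py wrist w5; python3 - <<'E'
from h import *
d=dict(np.load('pics/w5.npz'));P=cloud(d)
z=P[...,2];sub=P[:260].reshape(-1,3);print(np.histogram(sub[:,2],bins=np.arange(-.01,.1,.005)))
q=sub[(abs(sub[:,2]-.074)<.006)]
for it in range(4):
    cc,r=fitc(q[:,0],q[:,1]); q=q[abs(np.hypot(q[:,0]-cc[0],q[:,1]-cc[1])-cc[2])<.004]
print(len(q),cc,r, q[:,2].mean())
A=np.c_[q[:,:2]-cc[:2],np.ones(len(q))];print('plane',np.linalg.lstsq(A,q[:,2],rcond=None)[0])
E
```

```text
8.65 [0.5541 0.2323 0.1558] [-0.001 -1.    -0.001] [ 0.35  0.49  1.79 -0.    0.86  1.92] 0.9991642253583441 [-0.5  0.2 -0.2]
(array([     0,   8483, 127803,    367,   1274,   1839,  12431,   4157,
         3133,    970,    836,   1175,    316,    321,    294,    495,
         1638,    244,      0,      0,      0]), array([-0.01 , -0.005,  0.   ,  0.005,  0.01 ,  0.015,  0.02 ,  0.025,
        0.03 ,  0.035,  0.04 ,  0.045,  0.05 ,  0.055,  0.06 ,  0.065,
        0.07 ,  0.075,  0.08 ,  0.085,  0.09 ,  0.095]))
2095 [0.55324156 0.23194877 0.02932106] 0.0013994774375518677 0.07340316440123767
plane [ 0.00234565 -0.00314223  0.07340382]
```

View pics/w5.png

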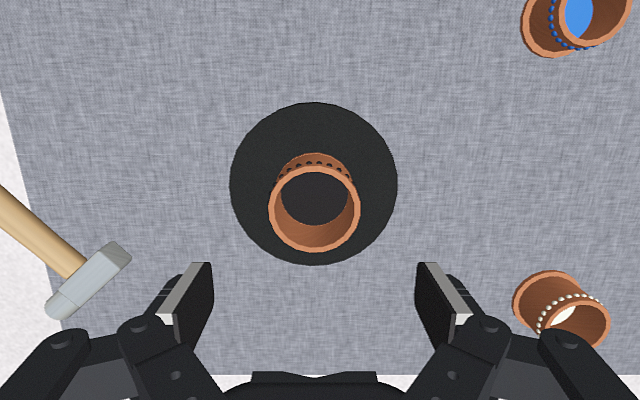

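The large tier is seated: rim at 73.4 mm against 74 expected, level, centred at (0.5532, 0.2319). Next is the medium tier.

Call:
apply_moves --plan '[[[-0.3,-0.6,0],0,0],[[-0.8,-1.5,0],0,0],[[-1.3,-2.5,0],0,0],[[-1.8,-3.5,0],0,0],[[-2.3,-4.5,0],0,0],[[-2.6,-5.1,0],0,0],[[-2.84,-5.56,0],0,0],[[-2.84,-5.56,-0.4],0,0],[[-2.84,-5.56,-1.1],0,0],[[-2.84,-5.56,-1.8],0,0],[[-2.84,-5.56,-2.2],0,0],[[-2.84,-5.56,-2.2],0,0],[[-2.84,-5.56,-2.2],0,0]]'

```text
time_s: 10.0
tcp_pos: [0.4395, 0.0098, 0.0667]
ee_rot: [[1.0, -0.001, -0.0], [-0.001, -1.0, 0.0], [-0.0, -0.0, -1.0]]
ft_force: [0.7, 0.4, 0.4]
width: 1.003
```

```bash
python3 look.py wrist w6; cat > rim.py <<'E'
from h import *
import sys
d=dict(np.load(f'pics/{sys.argv[1]}.npz'));P=cloud(d)
h=float(sys.argv[2]);R=float(sys.argv[3]);x,y=map(float,sys.argv[4:6])
q=P.reshape(-1,3);q=q[(abs(q[:,2]-h)<.005)&(np.hypot(q[:,0]-x,q[:,1]-y)<R+.008)]
for it in range(4):
    cc,r=fitc(q[:,0],q[:,1]); q=q[abs(np.hypot(q[:,0]-cc[0],q[:,1]-cc[1])-cc[2])<.004]
A=np.c_[q[:,:2]-cc[:2],np.ones(len(q))]
print(len(q),'c,r',cc.round(4),'rms',r,'expect r',R-.00225,'plane',np.linalg.lstsq(A,q[:,2],rcond=None)[0].round(4))
E
python3 rim.py w6 .052 .028 .440 .0097
```

```text
10.0 [0.4395 0.0098 0.0667] [-0.001 -1.    -0.   ] [-0.05  0.47  2.21  0.    0.46  1.52] 1.0031812801258597 [0.7 0.4 0.4]
3262 c,r [0.4399 0.0099 0.0253] rms 0.0013552784883530723 expect r 0.025750000000000002 plane [0.0073 0.0002 0.0516]
```

View pics/w6.png

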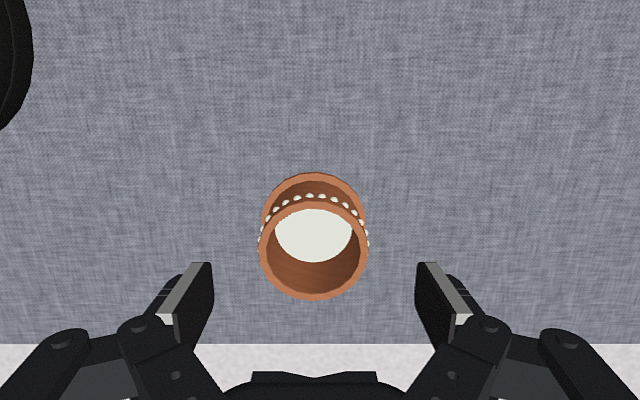

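The medium tier is centred at (313,250), within 0.5 mm of the tool. I'll descend and grip.

Call:
apply_moves --plan '[[[0.02,0,-0.4],0,0],[[0.02,0,-0.8],0,0],[[0.02,0,-1.1],0,0],[[0.02,0,-1.25],0,0],[[0.02,0,-1.31],0,0],[[0.02,0,-1.31],0,0.1],[[0.02,0,-1.31],0,0.2],[[0.02,0,-1.31],0,0.3],[[0.02,0,-1.31],0,0.4],[[0.02,0,-1.31],0,0.7],[[0.02,0,-1.31],0,1],[[0.02,0,-1.31],0,1],[[0.02,0,-1.31],0,1]]' --force 40

```text
time_s: 11.35
tcp_pos: [0.4412, 0.0098, 0.0155]
ee_rot: [[1.0, -0.001, 0.002], [-0.001, -1.0, 0.0], [0.002, -0.0, -1.0]]
ft_force: [-1.2, -0.5, 13.6]
width: 0.637
```

```bash
python3 look.py wrist w7;python3 rim.py w7 .052 .028 .440 .0097
```

```text
11.35 [0.4412 0.0098 0.0155] [-0.001 -1.    -0.   ] [-0.05  0.58  2.23  0.    0.33  1.52] 0.6372595878149305 [-1.2 -0.5 13.6]
6767 c,r [0.4404 0.0094 0.0253] rms 0.0014590343128178182 expect r 0.025750000000000002 plane [0.0128 0.0004 0.0515]
```

View pics/w7.png

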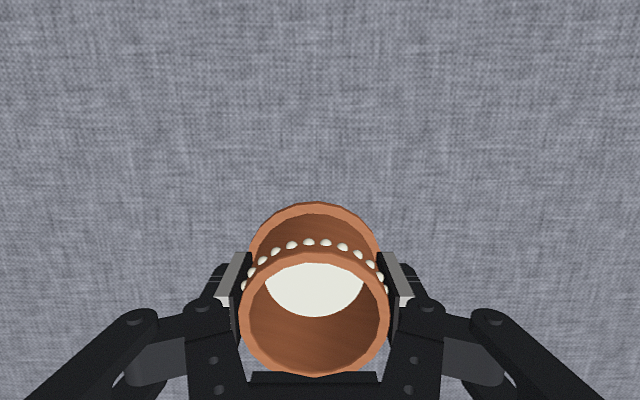

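The medium tier is gripped (54 mm opening). I'll lift it and carry it over the tower.

Call:
apply_moves --plan '[[[0,0,0.2],0,1],[[0,0,0.7],0,1],[[0,0,1.4],0,1],[[0,0,2.1],0,1],[[0.2,0.3,2.7],0,1],[[0.4,0.8,3.0],0,1],[[0.7,1.4,3.0],0,1],[[1.0,2.0,3.0],0,1],[[1.3,2.6,3.0],0,1],[[1.6,3.2,3.0],0,1],[[1.9,3.8,3.0],0,1],[[2.2,4.4,3.0],0,1],[[2.5,4.9,3.0],0,1],[[2.7,5.3,3.0],0,1],[[2.82,5.5,3.0],0,1],[[2.82,5.56,3.0],0,1],[[2.82,5.56,3.0],0,1],[[2.82,5.56,3.0],0,1],[[2.82,5.56,3.0],0,1]]'

```text
time_s: 13.3
tcp_pos: [0.5537, 0.2315, 0.1356]
ee_rot: [[1.0, -0.002, 0.002], [-0.002, -1.0, 0.0], [0.002, -0.0, -1.0]]
ft_force: [0.0, -0.5, -1.4]
width: 0.636
```

```bash
python3 look.py wrist w8;python3 look.py scene s8;python3 rim.py w8 .172 .028 .5532 .2319; python3 - <<'E'
import cv2,numpy as np
a=cv2.imread('pics/w8.png');b=cv2.imread('pics/s8.png')[100:260,330:520]
b=cv2.resize(b,(475,400));cv2.imwrite('pics/c8.png',cv2.resize(np.hstack([a,b]),(800,287)))
E
```

```text
13.3 [0.5537 0.2315 0.1356] [-0.002 -1.    -0.   ] [ 0.35  0.52  1.8  -0.    0.82  1.92] 0.6363443270899023 [ 0.  -0.5 -1.4]
13.35 [0.5538 0.2316 0.1356] [-0.001 -1.    -0.   ] [ 0.35  0.52  1.8  -0.    0.82  1.92] 0.6372406143803995 [ 0.4 -0.5 -1.7]
6745 c,r [0.5529 0.2311 0.0253] rms 0.0014528277400582103 expect r 0.025750000000000002 plane [0.0119 0.0005 0.1715]
```

View pics/c8.png

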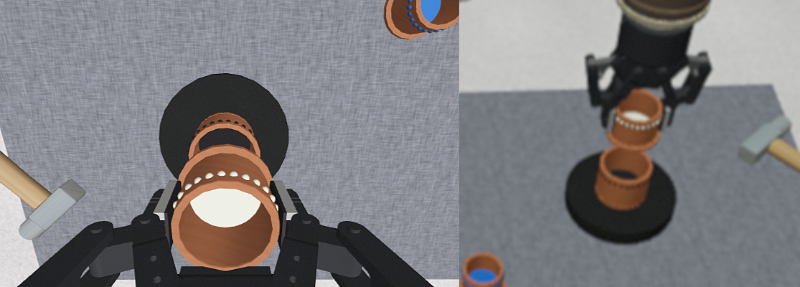

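The held tier's rim is within 1 mm of the large tier's centre, and it hangs level. I'll lower it to just above home.

Call:
apply_moves --plan '[[[0.01,0.02,-0.3],0,1],[[0.01,0.02,-0.65],0,1],[[0.01,0.02,-0.9],0,1],[[0.01,0.02,-1.05],0,1],[[0.01,0.02,-1.13],0,1],[[0.01,0.02,-1.2],0,1],[[0.01,0.02,-1.25],0,1],[[0.01,0.02,-1.29],0,1],[[0.01,0.02,-1.31],0,1],[[0.01,0.02,-1.31],0,1],[[0.01,0.02,-1.31],0,1]]'

```text
time_s: 14.5
tcp_pos: [0.5544, 0.2325, 0.0834]
ee_rot: [[1.0, -0.001, 0.002], [-0.001, -1.0, 0.0], [0.002, -0.0, -1.0]]
ft_force: [1.3, -0.6, -1.7]
width: 0.639
```

```bash
python3 look.py wrist w9;python3 rim.py w9 .119 .028 .5532 .2319
```

```text
14.5 [0.5544 0.2325 0.0834] [-0.001 -1.    -0.   ] [ 0.35  0.59  1.84 -0.    0.71  1.92] 0.6394870945561573 [ 1.3 -0.6 -1.7]
7085 c,r [0.5537 0.2321 0.0253] rms 0.001422639149440058 expect r 0.025750000000000002 plane [0.0093 0.0002 0.1189]
```

View pics/w9.png

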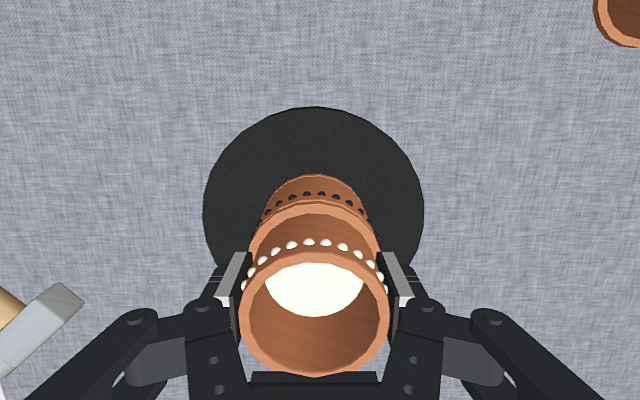

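The foot is inside the mouth, about 2 mm above home, with no contact. I'll set it down and release.

Call:
apply_moves --plan '[[[0,0,-0.02],0,1],[[0,0,-0.04],0,1],[[0,0,-0.05],0,1],[[0,0,-0.05],0,1],[[0,0,-0.05],0,0.3],[[0,0,-0.05],0,0.2],[[0,0,-0.05],0,0],[[0,0,-0.05],0,0],[[0,0,-0.05],0,0],[[0,0,-0.05],0,0],[[0,0,0.3],0,0],[[0,0,1.0],0,0],[[0,0,1.8],0,0],[[0,0,2.4],0,0],[[0,0,2.4],0,0],[[0,0,2.4],0,0]]'

```text
time_s: 16.15
tcp_pos: [0.5547, 0.2326, 0.1806]
ee_rot: [[1.0, -0.001, 0.004], [-0.001, -1.0, 0.001], [0.004, -0.001, -1.0]]
ft_force: [0.2, -0.6, -0.5]
width: 0.999
```

```bash
python3 look.py wrist w10;python3 rim.py w10 .118 .028 .5532 .2319
```

```text
16.15 [0.5547 0.2326 0.1806] [-0.001 -1.    -0.001] [ 0.35  0.47  1.77 -0.    0.91  1.92] 0.9992003578737777 [ 0.2 -0.6 -0.5]
2008 c,r [0.553  0.2321 0.0253] rms 0.0013477776946203969 expect r 0.025750000000000002 plane [ 0.0066 -0.      0.1177]
```

View pics/w10.png

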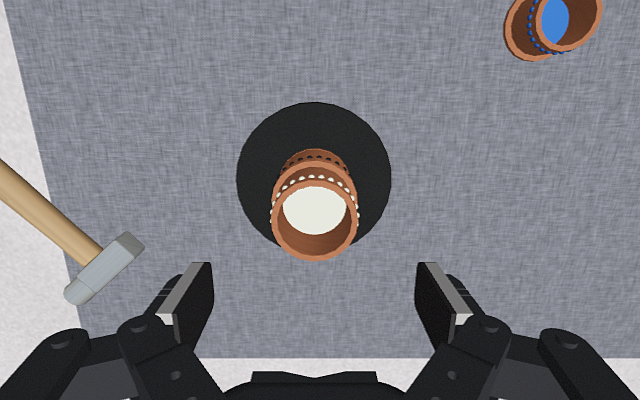

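The medium tier is seated: rim at 117.7 mm against 118 expected. Next is the small tier.

Call:
apply_moves --plan '[[[0.3,-0.4,0],0,0],[[0.8,-1.2,0],0,0],[[1.4,-2.0,0],0,0],[[2.0,-2.9,0],0,0],[[2.6,-3.7,0],0,0],[[3.0,-4.3,0],0,0],[[3.2,-4.6,0],0,0],[[3.2,-4.6,-0.6],0,0],[[3.2,-4.6,-1.4],0,0],[[3.2,-4.6,-2.2],0,0],[[3.2,-4.6,-2.7],0,0],[[3.2,-4.6,-2.7],0,0],[[3.2,-4.6,-2.7],0,0]]'

```text
time_s: 17.5
tcp_pos: [0.6817, 0.0489, 0.0715]
ee_rot: [[1.0, -0.001, 0.001], [-0.001, -1.0, 0.0], [0.001, -0.0, -1.0]]
ft_force: [0.8, 0.6, -0.0]
width: 1.004
```

```bash
python3 look.py wrist w11;python3 rim.py w11 .046 .024 .6825 .0485
```

```text
17.5 [0.6817 0.0489 0.0715] [-0.001 -1.    -0.   ] [0.03 0.7  1.64 0.   0.8  1.6 ] 1.003919637711626 [ 0.8  0.6 -0. ]
2449 c,r [0.6837 0.0491 0.0214] rms 0.0013586471070074191 expect r 0.021750000000000002 plane [ 0.0026 -0.0019  0.0456]
```

View pics/w11.png

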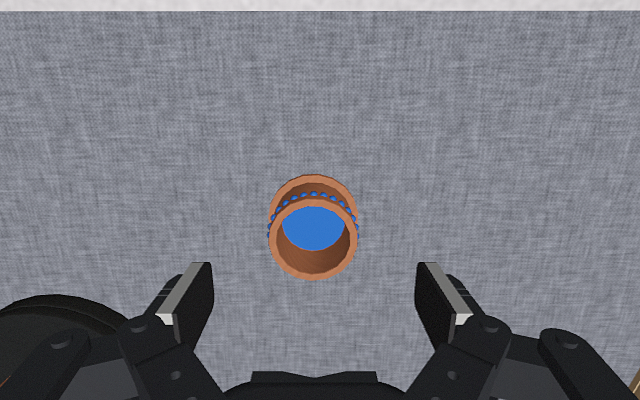

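Call:
apply_moves --plan '[[[0.04,0,-0.4],0,0],[[0.04,0,-0.8],0,0],[[0.04,0,-1.1],0,0],[[0.04,0,-1.3],0,0],[[0.04,0,-1.36],0,0.1],[[0.04,0,-1.36],0,0.2],[[0.04,0,-1.36],0,0.3],[[0.04,0,-1.36],0,0.4],[[0.04,0,-1.36],0,0.5],[[0.04,0,-1.36],0,0.7],[[0.04,0,-1.36],0,1],[[0.04,0,-1.36],0,1],[[0.04,0,-1.36],0,1],[[0.04,0,-1.36],0,1]]' --force 40

```text
time_s: 18.95
tcp_pos: [0.6845, 0.0488, 0.0189]
ee_rot: [[1.0, -0.001, 0.004], [-0.001, -1.0, 0.0], [0.004, -0.0, -1.0]]
ft_force: [-0.5, 0.3, 6.0]
width: 0.544
```

```bash
python3 look.py wrist w12;python3 rim.py w12 .046 .024 .6835 .0489
```

```text
18.95 [0.6845 0.0488 0.0189] [-0.001 -1.    -0.   ] [0.03 0.77 1.65 0.   0.72 1.6 ] 0.5436025399624035 [-0.5  0.3  6. ]
5087 c,r [0.6842 0.0484 0.0215] rms 0.0014678732504903127 expect r 0.021750000000000002 plane [0.0048 0.0014 0.0456]
```

View pics/w12.png

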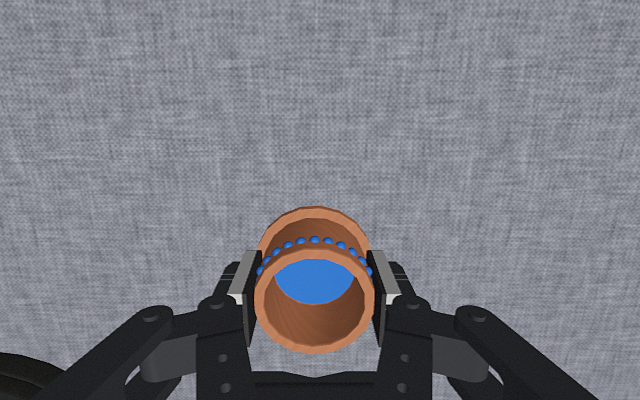

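The small tier is gripped and centred. I'll carry it over the tower.

Call:
apply_moves --plan '[[[0,0,0.2],0,1],[[0,0,0.7],0,1],[[0,0,1.4],0,1],[[0,0,2.2],0,1],[[-0.1,0.1,3.0],0,1],[[-0.3,0.4,3.6],0,1],[[-0.7,0.9,3.9],0,1],[[-1.1,1.5,4.0],0,1],[[-1.5,2.1,4.0],0,1],[[-1.9,2.7,4.0],0,1],[[-2.3,3.3,4.0],0,1],[[-2.7,3.8,4.0],0,1],[[-3.0,4.2,4.0],0,1],[[-3.2,4.45,4.0],0,1],[[-3.28,4.57,4.0],0,1],[[-3.28,4.6,4.0],0,1],[[-3.28,4.6,4.0],0,1],[[-3.28,4.6,4.0],0,1],[[-3.28,4.6,4.0],0,1]]'

```text
time_s: 20.9
tcp_pos: [0.5537, 0.2322, 0.1788]
ee_rot: [[1.0, -0.002, 0.004], [-0.002, -1.0, 0.0], [0.004, -0.0, -1.0]]
ft_force: [0.3, -0.7, -1.2]
width: 0.537
```

```bash
python3 look.py wrist w13;python3 look.py scene s13;python3 rim.py w13 .206 .024 .5532 .2321; python3 - <<'E'
import cv2,numpy as np
a=cv2.imread('pics/w13.png');b=cv2.imread('pics/s13.png')[80:240,330:520]
b=cv2.resize(b,(475,400));cv2.imwrite('pics/c13.png',cv2.resize(np.hstack([a,b]),(800,287)))
E
```

```text
20.9 [0.5537 0.2322 0.1788] [-0.002 -1.    -0.   ] [ 0.35  0.47  1.77 -0.    0.9   1.92] 0.536579242411597 [ 0.3 -0.7 -1.2]
20.95 [0.5537 0.2323 0.1788] [-0.002 -1.    -0.   ] [ 0.35  0.47  1.77 -0.    0.9   1.92] 0.541838669189146 [ 0.  -0.6 -1.3]
5058 c,r [0.5534 0.2318 0.0215] rms 0.001463152563860233 expect r 0.021750000000000002 plane [ 0.0048 -0.0007  0.2055]
```

View pics/c13.png

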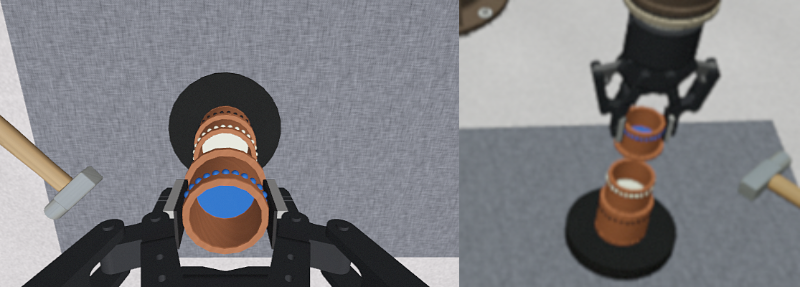

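It is centred within 0.5 mm and hangs level. I'll lower it to about 2 mm above home.

Call:
apply_moves --plan '[[[-0.01,0,-0.3],0,1],[[-0.01,0,-0.6],0,1],[[-0.01,0,-0.8],0,1],[[-0.01,0,-0.93],0,1],[[-0.01,0,-1.02],0,1],[[-0.01,0,-1.09],0,1],[[-0.01,0,-1.14],0,1],[[-0.01,0,-1.18],0,1],[[-0.01,0,-1.2],0,1],[[-0.01,0,-1.2],0,1],[[-0.01,0,-1.2],0,1]]'

```text
time_s: 22.1
tcp_pos: [0.5533, 0.2324, 0.1309]
ee_rot: [[1.0, -0.002, 0.004], [-0.002, -1.0, 0.0], [0.004, -0.0, -1.0]]
ft_force: [-0.5, 0.1, -1.8]
width: 0.541
```

```bash
python3 look.py wrist w14;python3 rim.py w14 .158 .024 .5532 .2321
```

```text
22.1 [0.5533 0.2324 0.1309] [-0.002 -1.    -0.   ] [ 0.35  0.53  1.81 -0.    0.8   1.92] 0.5408156927992422 [-0.5  0.1 -1.8]
5108 c,r [0.553  0.232  0.0215] rms 0.0014620575296669434 expect r 0.021750000000000002 plane [ 0.0051 -0.0014  0.1576]
```

View pics/w14.png

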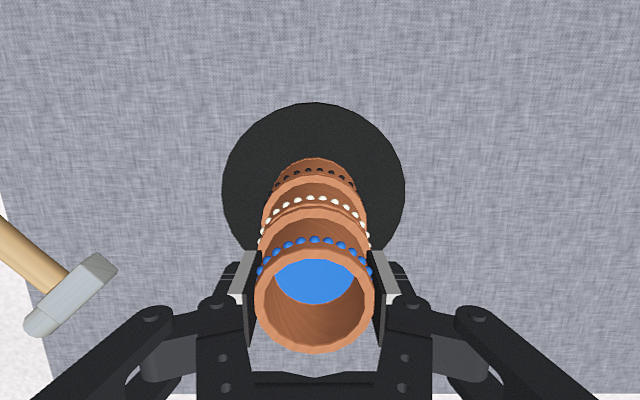

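The foot is in the mouth with no contact. I'll set it down and release.

Call:
apply_moves --plan '[[[0,0,-0.02],0,1],[[0,0,-0.04],0,1],[[0,0,-0.05],0,1],[[0,0,-0.05],0,1],[[0,0,-0.05],0,0.4],[[0,0,-0.05],0,0.3],[[0,0,-0.05],0,0.1],[[0,0,-0.05],0,0],[[0,0,-0.05],0,0],[[0,0,-0.05],0,0],[[0,0,0.3],0,0],[[0,0,1.0],0,0],[[0,0,1.8],0,0],[[0,0,2.4],0,0],[[0,0,2.4],0,0],[[0,0,2.4],0,0]]'

```text
time_s: 23.75
tcp_pos: [0.5535, 0.2325, 0.2281]
ee_rot: [[1.0, -0.002, 0.006], [-0.002, -1.0, 0.001], [0.006, -0.001, -1.0]]
ft_force: [0.6, -0.2, -0.6]
width: 1.004
```

```bash
python3 look.py wrist w15;python3 rim.py w15 .156 .024 .5532 .2321
python3 - <<'E'
from h import *
# knobs: top points z~.053 and flanges in three early views
for n,box in (('top0',(415,485,160,255)),('scene0',(165,245,180,255)),('w1',(425,600,75,260))):
    d=dict(np.load(f'pics/{n}.npz'));P=cloud(d)
    u0,u1,v0,v1=box
    Q=P[v0:v1,u0:u1].reshape(-1,3)
    m=((P[...,2]>.045)&(P[...,2]<.065)).astype(np.uint8);mm=np.zeros_like(m);mm[v0:v1,u0:u1]=m[v0:v1,u0:u1]
    k,l,s,c=cv2.connectedComponentsWithStats(mm)
    print(n)
    for i in range(1,k):
        if s[i,4]<4: continue
        q=P[l==i];col=d['image'][l==i].mean(0).astype(int)
        b=(q.min(0)+q.max(0))/2
        print('  n',s[i,4],'px',c[i].round(),'c',q.mean(0).round(4),'bbox',b.round(4),col)
    print('  zpct wall',np.percentile(Q[:,2],[5,25,50,75,90]).round(4))
E
```

```text
23.75 [0.5535 0.2325 0.2281] [-0.002 -1.    -0.001] [ 0.35  0.41  1.72 -0.    1.    1.92] 1.0037021668024284 [ 0.6 -0.2 -0.6]
1557 c,r [0.5525 0.232  0.0214] rms 0.0013622070070494542 expect r 0.021750000000000002 plane [ 0.0031 -0.004   0.1557]
top0
  n 50 px [444. 181.] c [ 0.6176 -0.2409  0.0529] bbox [ 0.6181 -0.2416  0.0516] [164 151  16]
  n 52 px [468. 185.] c [ 0.608  -0.2884  0.0526] bbox [ 0.6084 -0.2889  0.0518] [117  64  40]
  n 55 px [441. 204.] c [ 0.5698 -0.2314  0.0524] bbox [ 0.5697 -0.2327  0.051 ] [91 98 99]
  n 54 px [465. 208.] c [ 0.5606 -0.2789  0.0521] bbox [ 0.5605 -0.2793  0.0519] [161 164 154]
  n 52 px [437. 228.] c [ 0.5227 -0.2224  0.0526] bbox [ 0.5232 -0.223   0.0528] [ 29 100  43]
  n 50 px [461. 232.] c [ 0.5132 -0.2695  0.053 ] bbox [ 0.5133 -0.2699  0.0519] [ 27  66 140]
  zpct wall [-0.0007  0.0021  0.0087  0.0191  0.0219]
scene0
  n 34 px [197. 192.] c [ 0.5169 -0.2691  0.0494] bbox [ 0.5157 -0.2694  0.0488] [ 33  79 142]
  n 35 px [218. 195.] c [ 0.5265 -0.2216  0.0496] bbox [ 0.5268 -0.2217  0.0489] [ 38 113  54]
  n 36 px [190. 208.] c [ 0.564
[... 330 characters left out ...]
497] [168 153  18]
  zpct wall [-0.004  -0.0018  0.0015  0.0157  0.0199]
w1
  n 329 px [522. 123.] c [ 0.6184 -0.2391  0.052 ] bbox [ 0.6179 -0.2403  0.0505] [179 165  52]
  n 343 px [575. 133.] c [ 0.6092 -0.2864  0.0518] bbox [ 0.6087 -0.288   0.0502] [144  92  64]
  n 290 px [502. 176.] c [ 0.5714 -0.2299  0.0519] bbox [ 0.5705 -0.2315  0.0502] [127 132 133]
  n 296 px [553. 186.] c [ 0.562  -0.2772  0.0518] bbox [ 0.5612 -0.2786  0.0506] [178 177 166]
  n 263 px [484. 225.] c [ 0.5245 -0.2207  0.0518] bbox [ 0.5235 -0.2218  0.0501] [ 46 123  64]
  n 271 px [532. 234.] c [ 0.5151 -0.268   0.0517] bbox [ 0.5141 -0.2695  0.0501] [ 37  84 150]
  zpct wall [0.0004 0.0014 0.0063 0.0189 0.0251]
```

View pics/w15.png

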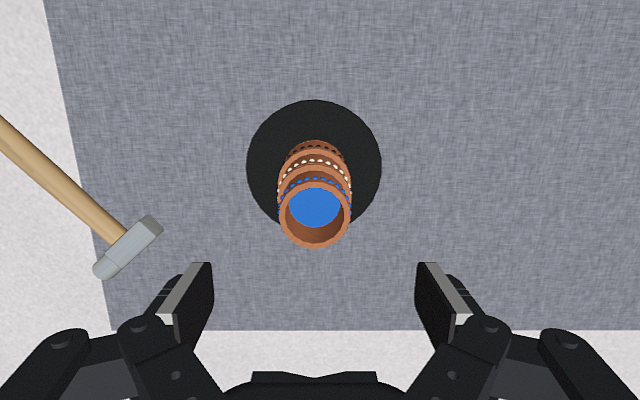

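The small tier is seated: rim at 155.7 mm against 156 expected. All three views put the copper knob near (0.609, -0.288), and the tray diagonals lie at 33.6° and 123.6°. I'll hover over the lid with the jaws on the 123.6° diagonal and partly closed.

Call:
apply_moves --plan '[[[0.05,-0.4,0],0.5,0],[[0.1,-1.2,0],1,0],[[0.2,-2.2,0],2,0],[[0.3,-3.3,0],3,0],[[0.4,-4.4,0],4,0.2],[[0.5,-5.5,0],5,0.45],[[0.6,-6.6,0],6,0.45],[[0.7,-7.7,0],6.7,0.45],[[0.8,-8.8,0],6.7,0.45],[[0.9,-9.9,-0.2],6.7,0.45],[[1.0,-11,-0.6],6.7,0.45],[[1.2,-12,-1.2],6.7,0.45],[[1.3,-12.6,-1.8],6.7,0.45],[[1.38,-13,-2.3],6.7,0.45],[[1.38,-13,-2.3],6.7,0.45],[[1.38,-13,-2.3],6.7,0.45],[[1.38,-13,-2.3],6.7,0.45],[[1.38,-13,-2.3],6.7,0.45]]'

```text
time_s: 25.6
tcp_pos: [0.6087, -0.2869, 0.1363]
ee_rot: [[0.834, 0.551, 0.004], [0.551, -0.834, 0.002], [0.005, 0.001, -1.0]]
ft_force: [0.4, 0.7, 0.6]
width: 0.551
```

```bash
python3 look.py wrist w16; cat > knob.py <<'E'
from h import *
import sys
d=dict(np.load(f'pics/{sys.argv[1]}.npz'));P=cloud(d)
m=((P[...,2]>.047)&(P[...,2]<.06)&(P[...,0]>.49)&(P[...,0]<.66)&(P[...,1]<-.19)&(P[...,1]>-.32)).astype(np.uint8)
k,l,s,c=cv2.connectedComponentsWithStats(m)
for i in range(1,k):
    if s[i,4]<40: continue
    q=P[l==i];print(s[i,4],c[i].round(),'mean',q.mean(0).round(4),'bbox',((q.min(0)+q.max(0))/2).round(4),np.ptp(q,axis=0).round(4),d['image'][l==i].mean(0).astype(int))
    t=q[q[:,2]>.0515]; 
    if len(t)>20: print('    top',t.mean(0).round(4),np.ptp(t,axis=0).round(4))
E
python3 knob.py w16
```

```text
25.6 [ 0.6087 -0.2869  0.1363] [ 0.551 -0.834  0.001] [-0.49  0.61  1.63  0.01  0.9   0.5 ] 0.5505218427559715 [0.4 0.7 0.6]
442 [264. 159.] mean [ 0.6188 -0.2416  0.0527] bbox [ 0.6181 -0.2416  0.0512] [0.0156 0.0152 0.0082] [198 182  57]
    top [ 0.6183 -0.2416  0.0533] [0.0143 0.0146 0.0038]
397 [315. 207.] mean [ 0.6097 -0.2885  0.0527] bbox [ 0.6088 -0.289   0.0513] [0.0152 0.0154 0.0084] [160 104  73]
    top [ 0.6091 -0.2887  0.0533] [0.0144 0.0149 0.004 ]
414 [217. 207.] mean [ 0.5719 -0.2324  0.0525] bbox [ 0.5708 -0.2323  0.0512] [0.0154 0.0154 0.0078] [138 143 145]
    top [ 0.5711 -0.2324  0.0532] [0.0148 0.0142 0.0036]
351 [269. 251.] mean [ 0.563  -0.2796  0.0524] bbox [ 0.5616 -0.2797  0.0511] [0.0152 0.0154 0.0081] [197 196 184]
    top [ 0.562  -0.2798  0.0533] [0.0149 0.0142 0.0036]
384 [175. 252.] mean [ 0.5249 -0.2232  0.0522] bbox [ 0.5236 -0.223   0.0509] [0.0147 0.0153 0.0077] [ 52 133  72]
    top [ 0.5238 -0.2231  0.0532] [0.0146 0.0151 0.0033]
```

View pics/w16.png

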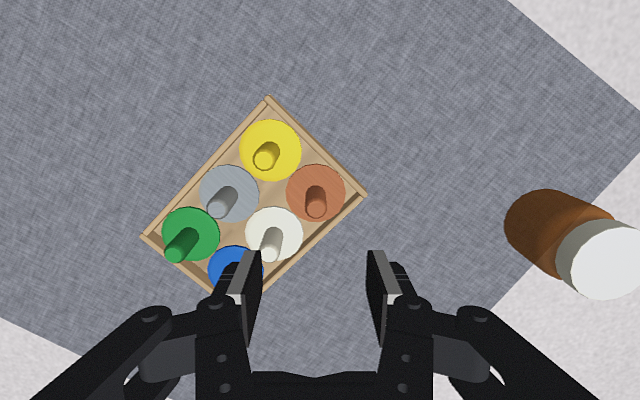

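The copper knob is at (315,207), between the pads, and the other knobs are clear of the finger paths. I'll descend to just below the knob top and check.

Call:
apply_moves --plan '[[[0.01,-0.045,-0.4],0,0.45],[[0.01,-0.045,-0.9],0,0.45],[[0.01,-0.045,-1.3],0,0.45],[[0.01,-0.045,-1.7],0,0.45],[[0.01,-0.045,-2.0],0,0.45],[[0.01,-0.045,-2.2],0,0.45],[[0.01,-0.045,-2.3],0,0.45],[[0.01,-0.045,-2.3],0,0.45],[[0.01,-0.045,-2.3],0,0.45]]'

```text
time_s: 26.55
tcp_pos: [0.6095, -0.289, 0.0447]
ee_rot: [[0.834, 0.551, 0.005], [0.551, -0.834, 0.002], [0.005, 0.001, -1.0]]
ft_force: [0.5, -0.2, -0.8]
width: 0.559
```

```bash
python3 look.py wrist w17; python3 knob.py w17
```

```text
26.55 [ 0.6095 -0.289   0.0447] [ 0.551 -0.834  0.001] [-0.49  0.72  1.67  0.01  0.74  0.49] 0.5592599512057906 [ 0.5 -0.2 -0.8]
1151 [229. 199.] mean [ 0.6194 -0.2416  0.0525] bbox [ 0.6183 -0.2416  0.051 ] [0.0157 0.0155 0.0081] [194 178  55]
    top [ 0.6187 -0.2416  0.0532] [0.0149 0.0153 0.0036]
366 [255. 267.] mean [ 0.5999 -0.2662  0.0549] bbox [ 0.5969 -0.2671  0.0536] [0.0191 0.0176 0.0127] [48 47 47]
    top [ 0.6003 -0.2657  0.056 ] [0.0191 0.0176 0.0085]
358 [371. 267.] mean [ 0.6271 -0.3076  0.0549] bbox [ 0.6247 -0.309   0.0536] [0.0222 0.0123 0.0127] [47 47 47]
    top [ 0.6278 -0.3074  0.056 ] [0.0222 0.0123 0.0084]
1043 [159. 272.] mean [ 0.5728 -0.2325  0.0522] bbox [ 0.5713 -0.2323  0.051 ] [0.0151 0.0156 0.0079] [133 138 139]
    top [ 0.5717 -0.2324  0.0532] [0.0151 0.0141 0.0035]
970 [311. 271.] mean [ 0.6103 -0.288   0.0524] bbox [ 0.6089 -0.2891  0.051 ] [0.016  0.0158 0.0079] [155 100  70]
    top [ 0.6095 -0.2886  0.0532] [0.0148 0.0141 0.0034]
65 [232. 265.] mean [ 0.5968 -0.2571  0.0576] bbox [ 0.5964 -0.2569  0.0571] [0.0036 0.0043 0.0057] [24 25 26]
    top [ 0.5968 -0.2571  0.0576] [0.0036 0.0043 0.0057]
61 [395. 265.] mean [ 0.6345 -0.314   0.0577] bbox [ 0.6346 -0.3141  0.0571] [0.003  0.0043 0.0058] [22 23 25]
    top [ 0.6345 -0.314   0.0577] [0.003  0.0043 0.0058]
655 [ 93. 334.] mean [ 0.5264 -0.2212  0.0519] bbox [ 0.5239 -0.2211  0.0512] [0.0152 0.0122 0.0084] [ 47 124  67]
    top [ 0.5249 -0.2212  0.0532] [0.0152 0.0106 0.0039]
127 [253. 338.] mean [ 0.5649 -0.2849  0.0514] bbox [ 0.564  -0.285   0.0506] [0.0091 0.0051 0.0072] [183 181 168]
    top [ 0.5638 -0.2849  0.0529] [0.0091 0.0046 0.0027]
421 [182. 391.] mean [ 0.5186 -0.2712  0.0515] bbox [ 0.5162 -0.272   0.0508] [0.012  0.0115 0.0076] [ 35  84 153]
    top [ 0.5175 -0.2704  0.0531] [0.0114 0.0102 0.0031]
```

View pics/w17.png

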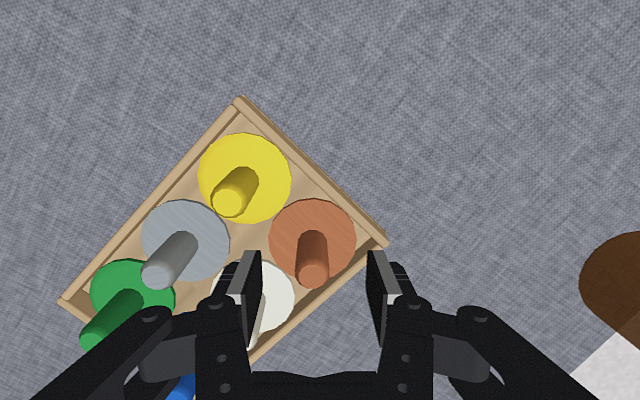

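The pads straddle the copper knob at (311,271) evenly, clear of the white and steel knobs. I'll descend and close.

Call:
apply_moves --plan '[[[0,0,-0.15],0,0.45],[[0,0,-0.3],0,0.45],[[0,0,-0.4],0,0.45],[[0,0,-0.42],0,0.45],[[0,0,-0.42],0,0.55],[[0,0,-0.42],0,0.65],[[0,0,-0.42],0,0.75],[[0,0,-0.42],0,0.85],[[0,0,-0.42],0,1],[[0,0,-0.42],0,1],[[0,0,-0.42],0,1],[[0,0,-0.42],0,1],[[0,0,-0.42],0,1]]' --force 35

```text
time_s: 27.9
tcp_pos: [0.6096, -0.289, 0.0282]
ee_rot: [[0.834, 0.551, 0.005], [0.551, -0.834, 0.002], [0.005, 0.002, -1.0]]
ft_force: [0.3, 0.5, 2.5]
width: 0.173
```

```bash
python3 look.py wrist w18
```

```text
27.9 [ 0.6096 -0.289   0.0282] [ 0.551 -0.834  0.002] [-0.49  0.74  1.68  0.01  0.71  0.49] 0.1732663135335693 [0.3 0.5 2.5]
```

View pics/w18.png

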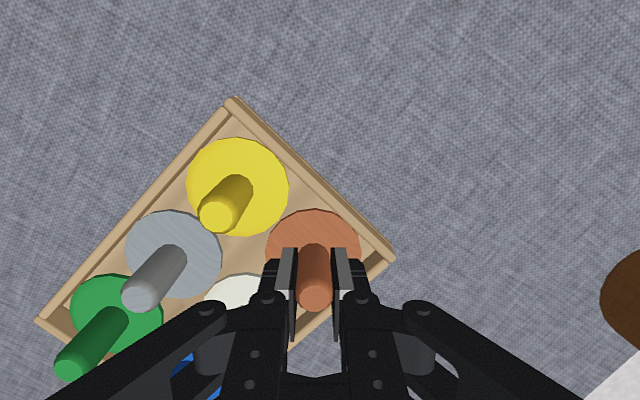

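The knob is gripped (about 15 mm opening). I'll lift straight up slowly, then check.

Call:
apply_moves --plan '[[[0,0,0.05],0,1],[[0,0,0.12],0,1],[[0,0,0.2],0,1],[[0,0,0.3],0,1],[[0,0,0.42],0,1],[[0,0,0.55],0,1],[[0,0,0.75],0,1],[[0,0,1.0],0,1],[[0,0,1.4],0,1],[[0,0,1.9],0,1],[[0,0,2.5],0,1],[[0,0,3.0],0,1],[[0,0,3.4],0,1],[[0,0,3.6],0,1],[[0,0,3.6],0,1]]'

```text
time_s: 29.45
tcp_pos: [0.6102, -0.2894, 0.174]
ee_rot: [[0.834, 0.551, 0.008], [0.551, -0.834, 0.001], [0.007, 0.004, -1.0]]
ft_force: [0.8, -0.1, -0.7]
width: 0.174
```

```bash
python3 look.py wrist w19; python3 look.py scene s19; python3 - <<'E'
import cv2,numpy as np
a=cv2.imread('pics/w19.png');b=cv2.imread('pics/s19.png')[100:260,110:300]
b=cv2.resize(b,(475,400));cv2.imwrite('pics/c19.png',cv2.resize(np.hstack([a,b]),(800,287)))
E
```

```text
29.45 [ 0.6102 -0.2894  0.174 ] [ 0.551 -0.834  0.004] [-0.49  0.57  1.59  0.    0.97  0.49] 0.17404193667002368 [ 0.8 -0.1 -0.7]
29.5 [ 0.6098 -0.2891  0.1728] [ 0.551 -0.834  0.002] [-0.49  0.57  1.6   0.    0.97  0.49] 0.17506252419411092 [-0.1 -0.  -0.8]
```

View pics/c19.png

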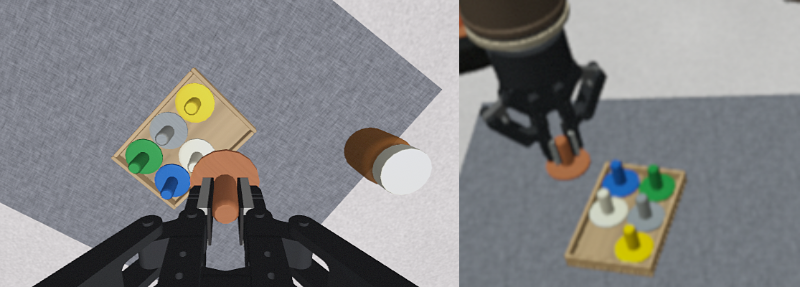

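The lid is lifted upright and the five others are still standing. I'll carry it over the tower.

Call:
apply_moves --plan '[[[0,0.1,0.3],0,1],[[0,0.4,0.7],0,1],[[-0.05,0.9,1.1],0,1],[[-0.1,1.6,1.3],0,1],[[-0.2,2.4,1.3],0,1],[[-0.3,3.3,1.3],0,1],[[-0.4,4.2,1.3],0,1],[[-0.5,5.1,1.3],0,1],[[-0.6,6.0,1.3],0,1],[[-0.7,6.9,1.3],0,1],[[-0.8,7.8,1.3],0,1],[[-0.9,8.7,1.3],0,1],[[-1.0,9.6,1.3],0,1],[[-1.1,10.5,1.3],0,1],[[-1.2,11.3,1.3],0,1],[[-1.3,12.0,1.3],0,1],[[-1.4,12.5,1.3],0,1],[[-1.41,12.85,1.3],0,1],[[-1.41,13.02,1.3],0,1],[[-1.41,13.02,1.3],0,1]]'

```text
time_s: 31.55
tcp_pos: [0.5528, 0.2327, 0.2245]
ee_rot: [[0.834, 0.552, 0.006], [0.552, -0.834, 0.002], [0.006, 0.001, -1.0]]
ft_force: [0.1, 0.2, -1.0]
width: 0.174
```

Call:
apply_moves --plan '[[[0,0,0],0,1],[[0,0,0],0,1],[[0,0,0],0,1]]'

```text
time_s: 31.85
tcp_pos: [0.553, 0.2319, 0.2245]
ee_rot: [[0.834, 0.551, 0.006], [0.551, -0.834, 0.002], [0.006, 0.002, -1.0]]
ft_force: [0.6, 0.3, -0.7]
width: 0.168
```

```bash
python3 look.py wrist w20; python3 look.py scene s20; python3 look.py top t20; python3 - <<'E'
import cv2,numpy as np
a=cv2.imread('pics/w20.png');b=cv2.imread('pics/s20.png')[60:220,330:520]
b=cv2.resize(b,(475,400));cv2.imwrite('pics/c20.png',cv2.resize(np.hstack([a,b]),(800,287)))
E
python3 rim.py w20 .156 .024 .5532 .2321;python3 rim.py s20 .156 .024 .5532 .2321
python3 - <<'E'
from h import *
for n in ('w20','s20'):
    d=dict(np.load(f'pics/{n}.npz'));P=cloud(d).reshape(-1,3);C=d['image'].reshape(-1,3).astype(int)
    z=get_obs()['tcp_pos'][2]-.0232
    cu=(C[:,0]-C[:,2]>40)
    q=P[cu&(abs(P[:,2]-z-.013)<.006)&(np.hypot(P[:,0]-.553,P[:,1]-.232)<.04)]
    print(n,len(q),'flange bbox',((q.min(0)+q.max(0))/2).round(4),np.ptp(q,axis=0).round(4))
E
```

```text
31.85 [0.553  0.2319 0.2245] [ 0.551 -0.834  0.002] [ 0.35  0.41  1.73 -0.    0.99  1.33] 0.16842233548448554 [ 0.6  0.3 -0.7]
31.9 [0.553  0.232  0.2244] [ 0.551 -0.834  0.001] [ 0.35  0.41  1.73 -0.    0.99  1.33] 0.17026536131752512 [-0.9  0.5 -1.5]
31.95 [0.553  0.2321 0.2244] [ 0.551 -0.834  0.001] [ 0.35  0.41  1.73 -0.    0.99  1.33] 0.17365671507401478 [ 0.2  0.1 -0.7]
872 c,r [0.5521 0.2324 0.0215] rms 0.0013673138989825791 expect r 0.021750000000000002 plane [-0.03   -0.0216  0.1563]
108 c,r [0.5537 0.2319 0.0218] rms 0.0017104173025727862 expect r 0.021750000000000002 plane [0.0153 0.0046 0.153 ]
w20 3273 flange bbox [0.5568 0.2331 0.2145] [0.0387 0.044  0.0114]
s20 214 flange bbox [0.5583 0.2322 0.2141] [0.0386 0.0462 0.0118]
```

View pics/c20.png

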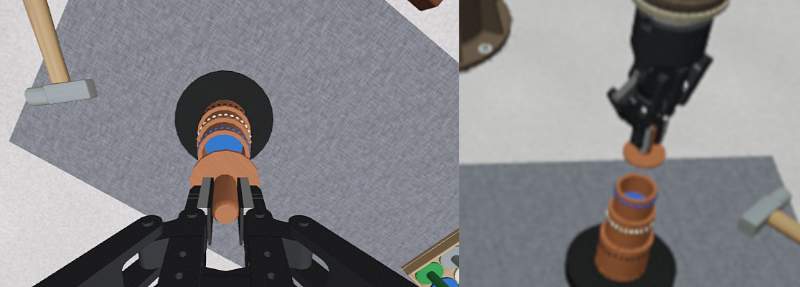

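Now a fit of the held flange's outer edge to compare with the tier's mouth.

```bash
python3 - <<'E'
from h import *
z=.2244-.0232
for n in ('w20','s20'):
    d=dict(np.load(f'pics/{n}.npz'));P=cloud(d).reshape(-1,3);C=d['image'].reshape(-1,3).astype(int)
    cu=(C[:,0]-C[:,2]>40)
    for h,lab,R in((z+.013,'flange',.024),(.156,'rim',.024)):
        q=P[cu&(abs(P[:,2]-h)<.004)&(np.hypot(P[:,0]-.553,P[:,1]-.232)<.04)]
        c0=np.array([.553,.232]);a=np.arctan2(q[:,1]-c0[1],q[:,0]-c0[0]);r=np.hypot(q[:,0]-c0[0],q[:,1]-c0[1])
        e=[]
        for b in np.arange(-np.pi,np.pi,.12):
            m=(abs(a-b)<.06)
            if m.sum()>=3 and r[m].max()>.019: e.append(c0+r[m].max()*np.array([np.cos(b),np.sin(b)]))
        e=np.array(e)
        if len(e)>5: print(n,lab,len(e),fitc(e[:,0],e[:,1],R),fitc(e[:,0],e[:,1])[0],q[:,2].mean())
        if lab=='flange':
            A=np.c_[q[:,:2]-c0,np.ones(len(q))];f=A@np.linalg.lstsq(A,q[:,2],rcond=None)[0];print('tilt',np.linalg.lstsq(A,q[:,2],rcond=None)[0])
E
```

```text
w20 flange 29 (array([0.5522512 , 0.23118947]), np.float64(0.00025450953089178907)) [0.55270431 0.23149103 0.02357001] 0.21444938179375977
tilt [-0.05389413 -0.01831771  0.2150737 ]
w20 rim 30 (array([0.55126423, 0.23176281]), np.float64(0.000386357923981929)) [0.55190831 0.23223409 0.02336166] 0.15605879031725214
s20 flange 27 (array([0.5521703 , 0.23208774]), np.float64(0.0020167897276518105)) [0.5549163  0.23100159 0.0215409 ] 0.21192923079586645
tilt [1.06382892e-04 5.57087361e-03 2.11938361e-01]
```

The flange is within about 1 mm of the mouth centre (plug clearance 5.5 mm). I'll lower it to about 2 mm above home.

Call:
apply_moves --plan '[[[-0.02,0.01,-0.3],0,1],[[-0.02,0.01,-0.6],0,1],[[-0.02,0.01,-0.85],0,1],[[-0.02,0.01,-1.0],0,1],[[-0.02,0.01,-1.09],0,1],[[-0.02,0.01,-1.16],0,1],[[-0.02,0.01,-1.21],0,1],[[-0.02,0.01,-1.25],0,1],[[-0.02,0.01,-1.28],0,1],[[-0.02,0.01,-1.28],0,1],[[-0.02,0.01,-1.28],0,1]]'

```text
time_s: 33.1
tcp_pos: [0.5522, 0.2327, 0.1734]
ee_rot: [[0.834, 0.552, 0.006], [0.552, -0.834, 0.002], [0.006, 0.001, -1.0]]
ft_force: [0.8, -0.5, -0.1]
width: 0.175
```

```bash
python3 look.py wrist w21; python3 look.py scene s21; python3 - <<'E'
import cv2,numpy as np
a=cv2.imread('pics/w21.png');b=cv2.imread('pics/s21.png')[60:220,330:520]
b=cv2.resize(b,(475,400));cv2.imwrite('pics/c21.png',cv2.resize(np.hstack([a,b]),(800,287)))
E
```

```text
33.1 [0.5522 0.2327 0.1734] [ 0.552 -0.834  0.001] [ 0.35  0.47  1.78 -0.    0.89  1.33] 0.1749628489482649 [ 0.8 -0.5 -0.1]
33.15 [0.5522 0.2326 0.1734] [ 0.552 -0.834  0.002] [ 0.35  0.47  1.78 -0.    0.89  1.33] 0.16709702491897954 [-0.5  0.3 -1.8]
```

View pics/c21.png

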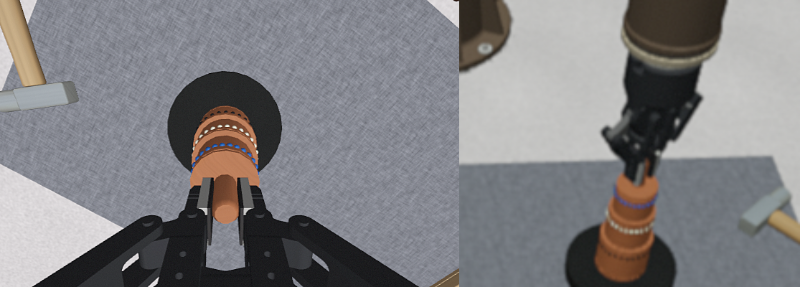

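The plug is in the mouth with no contact force. I'll set it down, open partway, then rise.

Call:
apply_moves --plan '[[[0,0,-0.02],0,1],[[0,0,-0.04],0,1],[[0,0,-0.055],0,1],[[0,0,-0.055],0,1],[[0,0,-0.055],0,0.8],[[0,0,-0.055],0,0.7],[[0,0,-0.055],0,0.5],[[0,0,-0.055],0,0.3],[[0,0,-0.055],0,0.2],[[0,0,-0.055],0,0.2],[[0,0,0.3],0,0.2],[[0,0,1.0],0,0.2],[[0,0,1.8],0,0.2],[[0,0,2.5],0,0.2],[[0,0,2.5],0,0.2],[[0,0,2.5],0,0.2]]'

```text
time_s: 34.8
tcp_pos: [0.5525, 0.2328, 0.2748]
ee_rot: [[0.834, 0.552, 0.008], [0.552, -0.834, 0.003], [0.008, 0.002, -1.0]]
ft_force: [-0.3, 0.7, 0.2]
width: 0.801
```

```bash
python3 look.py wrist w22; python3 look.py scene s22; python3 look.py top t22; python3 - <<'E'
import cv2,numpy as np
a=cv2.imread('pics/w22.png');b=cv2.imread('pics/s22.png')[100:260,330:520]
b=cv2.resize(b,(475,400));cv2.imwrite('pics/c22.png',cv2.resize(np.hstack([a,b]),(800,287)))
from h import *
for n in('w22',):
    d=dict(np.load(f'pics/{n}.npz'));P=cloud(d).reshape(-1,3);C=d['image'].reshape(-1,3).astype(int)
    cu=(C[:,0]-C[:,2]>40);c0=np.array([.553,.232]);rr=np.hypot(P[:,0]-c0[0],P[:,1]-c0[1])
    k=P[cu&(rr<.02)&(P[:,2]>.185)];print('knob z max',np.percentile(k[:,2],[50,90,99]).round(4))
    t=k[k[:,2]>.194];print(' knob top c',((t.min(0)+t.max(0))/2).round(4),np.ptp(t,axis=0).round(4))
    f=P[cu&(rr<.03)&(rr>.012)&(abs(P[:,2]-.161)<.006)];print('flange z',np.median(f[:,2]),len(f))
    f=f[f[:,2]>.158];A=np.c_[f[:,:2]-c0,np.ones(len(f))];print(np.linalg.lstsq(A,f[:,2],rcond=None)[0].round(4))
E
```

```text
34.8 [0.5525 0.2328 0.2748] [ 0.552 -0.834  0.002] [ 0.35  0.36  1.67 -0.    1.1   1.33] 0.8011175800436876 [-0.3  0.7  0.2]
34.85 [0.552  0.2326 0.2737] [ 0.552 -0.834  0.002] [ 0.35  0.37  1.67 -0.    1.1   1.33] 0.8004156088245841 [-0.7 -0.2  0. ]
34.9 [0.5518 0.2325 0.2731] [ 0.552 -0.834  0.001] [ 0.35  0.37  1.67 -0.    1.1   1.33] 0.801987624307862 [ 0.5 -0.1 -0.1]
knob z max [0.1958 0.197  0.1978]
 knob top c [0.5518 0.232  0.1961] [0.0151 0.0152 0.0041]
flange z 0.161157883698003 1879
[-0.0039 -0.0019  0.1611]
```

View pics/c22.png

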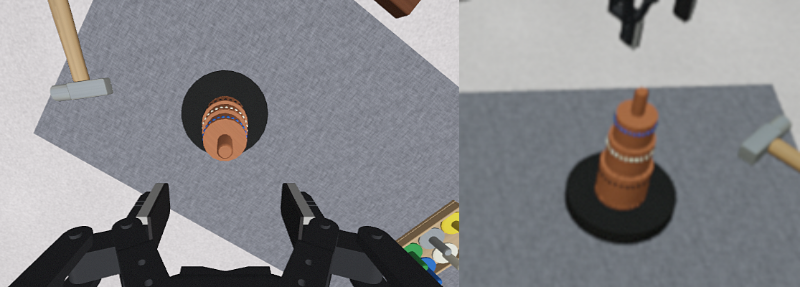

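The lid is home: knob top at 196 mm (196 expected), flange at 161 mm (161 expected), level, centred on the tower. I'll hand the job in.

```bash
python3 - <<'E'
from h import *
d=dict(np.load('pics/t22.npz'));P=cloud(d)
m=((P[...,2]>.045)&(P[...,2]<.065)&(P[...,0]>.49)&(P[...,0]<.66)&(P[...,1]<-.19)&(P[...,1]>-.32)).astype(np.uint8)
k,l,s,c=cv2.connectedComponentsWithStats(m)
for i in range(1,k):
    if s[i,4]>10: print(P[l==i].mean(0).round(4),d['image'][l==i].mean(0).astype(int))
print(finish_job())
E
```

```text
[ 0.6176 -0.2407  0.0526] [179 166  20]
[ 0.5698 -0.2314  0.0521] [104 112 112]
[ 0.5606 -0.2788  0.0527] [181 183 173]
[ 0.5227 -0.2223  0.0528] [ 34 114  50]
[ 0.5132 -0.2697  0.0525] [ 32  76 157]
the job is handed in; nothing more can be done
None
```

I built the tower in order, large tier, medium tier, small tier and then the copper lid, with each part lowered gently to its seat before release. I handed the job in at about 35 s of the 122 s allowed. `finish_job` gives no verdict, so the figures below are my own camera checks.

| Part | Height checked | Measured (mm) | Expected (mm) |
|---|---|---|---|
| Large tier | rim | 73.4 | 74 |
| Medium tier | rim | 117.7 | 118 |
| Small tier | rim | 155.7 | 156 |
| Copper lid | flange | 161 | 161 |
| Copper lid | knob top | 196 | 196 |

- **Seating:** each part is level within about 0.01 rad and centred within about 1 mm of the part below. The gripper is open and clear of the tower.
- **Other lids:** the five remaining knobs stand in the tray within 0.3 mm of where they started.
- **Disagreements:** the scene and top cameras differed by about 3 mm in x. I averaged them and checked against the wrist camera. One wrist fit showed the held lid tilted about 0.05 rad. The scene view did not, and the seated lid measured level.
- **Forces:** the force reading while the medium tier was gripped was 13.6 N, well under the limit. No contact force showed while any part was lowered to about 2 mm above its seat.

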